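# Take the left-hand nut off a salvaged alternator

### The arm

A 7-joint arm with a two-finger parallel gripper is mounted at the origin on the work surface. World frame = base frame: x ahead of the robot, y to its left, z up, the work surface at z = 0. Lengths are in mm, angles in rad, forces in N, time in s.
With the tool pointing down it reaches from about 400 to 900 mm from the base axis. Payload 5.5 kg.
Tool frame: the origin (TCP) lies between the finger pads; the fingertips stand finger_overhang ahead of it and the grasp point (between the pads) is the TCP (finger_overhang is the distance from the TCP to the fingertips, in mm); z points along the fingers, y is the direction in which the jaws open and shut (so a half turn about z gives the same grasp; the last joint's range is limited). The gripper opens to 85 mm and grips with 20 to 120 N. Pads are 22 mm wide; open, the fingers measure 114 mm over their backs; the gripper's body (76 mm by 85 mm) begins 54 mm behind the grasp point. The pads swing forward as they close: fully open they stand 13 mm farther back than shut.
Start: joints at [-0.975, 0.501, -0.427, 1.55, 0.221, 1.138, -0.21], TCP at [212.312, 614.348, 250.31] pointing down, gripper open.
Joint ranges: [-2.88, 2.88], [-0.31, 2.03], [-1.54, 1.56], [0.2, 2.42], [-1.41, 4.55], [0.19, 2.02], [-2.57, 2.57]. Speed limits (rad/s): [2.57, 2.57, 3.14, 3.14, 3.14, 3.14, 3.14].

### API

Orientations are given as a unit quaternion [x, y, z, w].
In Python, from plant import * gives the robot as it stands.
- The arm moves only by the tool jog_arm, never from a script. Its argument "steps" is a list of rows, each a list of 6 numbers: the shift along the world's x, y, z normalised to -1 to 1, where 1 is 0.4 m, then the turn, a rotation vector about the world's x, y, z normalised to -1 to 1, where 1 is 120 degrees. In form: [[dx, dy, dz, ax, ay, az], ...]. A call has exactly 8 rows; each row shifts and turns the pose as measured when the row begins; what a row does not reach is not made up. A row lasts 1/12 s, in which the tool goes at most 41.7 mm and 7.16 degrees, less where a joint would pass 70% of its speed; a pose out of reach is approached as far as the arm can. A call with a number of a shift or a turn outside -1 to 1 is refused whole. A call with a gripper value outside its range is refused whole. "hand" is the closure, from -1 (fully open) to 1 (shut), set as the call begins (left out, the last holds). The fingers move at their own pace and stop on an object; the grip force is fixed at half the most. Time passes only in rows, so rows that do not move let the fingers close, or fill a call up. It gives the time, the measured TCP pose, the force and the opening at its end, in the units of the state.
- get_obs(): the state, without advancing time (a new reading comes with each control period).
- grab_frame(name): name is "scene" or "top" or "wrist"; returns a dict with "img" (480x640x3 uint8, red, green, blue), "mtx" (3x3 intrinsics, pixels), "rvec" (rotation vector, rad) and "tvec" (3), from world to camera coordinates, as OpenCV has them. Camera axes: x right, y down, z forward; pixel columns grow to the right and rows downward; lengths in mm; the calibration is good to about 2 mm. A picture is of the moment at which its call begins. There is no depth.
- hand_in(): hands the job in, once; it reports no verdict.
The state is a dict: "time_s": time; "joint_positions": joint angles; "qvel": joint speeds; "joint_efforts": joint torques, N m; "tool_pos": TCP position; "eef_rot": TCP orientation; "contact_force": force on the tool from outside, world axes, zero at the start; "ft_torque": the same for the moment, N m; "grip_width": finger opening in mm.
Only numpy, scipy, OpenCV 4.12 (cv2) and the standard library are available. Lean on these libraries where they do the work, as an engineer would, in place of code of your own. Each camera call takes 0.05 s, during which the arm holds its last target. There are 200 camera calls.

### The job

Unscrew the big hexagon nut from the shaft of the alternator standing on the bench - its thread is left-handed, so it comes undone clockwise seen from above - and lay it flat in the empty compartment of the parts tray without dropping it. Do not force the thread: let the nut rise as it turns, never pull it hard or turn it hard the wrong way while it is screwed on, and once it is free lift it off instead of driving it round against the stop. Leave the loose parts and tools around it where they are.

Things in the scene. Friction and masses are not known exactly. Their poses are not given: they have to be found in the camera images.
- nut_center (a point): centre (half-way up, on the axis) of the plain steel hexagon nut on the upright shaft above the ribbed pulley; 38 mm across flats, 44 across corners, 26 high, open through the middle, 0.13 kg. z is its axis (up); x points square out of a flat, so a flat faces every 60 degrees from x. The pulley's top is 16 to 21 mm below the nut's underside: fingertips may reach a little below the nut
- nut: the same nut; origin at its underside's centre. Screwed on it has about 1 mm of sideways play. It rises 20 mm per full clockwise turn (3.2 mm per rad). It comes free after 1.8 to 3.5 rad of turning, unmarked, different each time: until then it cannot be lifted (feel with a gentle pull), then it lifts off freely (30 mm up clears the shaft); about 0.5 rad further on it meets a hard stop
- shaft: the fixed shaft end on the alternator's axis, with a coarse left-hand thread; origin 158 mm above the bench, z up, tip 24 mm above the origin, inside the nut. A spring collar on it (30 mm diameter) presses up under the nut with about 8 N at the start and lets go after 7 mm of rise, so the nut is stiff to turn: up to about 0.3 N m
- alternator: the alternator, fixed upright on the bench with its shaft up: aluminium drum 132 mm in diameter and 106 mm high in a black cup, two mounting ears opposite each other reaching 99 mm from the axis at 70 to 100 mm height, a dark ribbed pulley 62 mm in diameter on top (112 to 142 mm above the bench). Origin on the axis at bench level, y towards an ear
- tray: grey open steel parts tray, fixed, 150 mm (its x) by 250 mm (its y) and 35 mm high, walls and floor 5 mm; a divider across its middle (along x) makes two equal compartments of about 140 by 118 mm. Origin under its centre
- tray_empty (a point): centre of the inner floor of the empty compartment (on the tray's +y side); axes as the tray's
- bearing: ball bearing ring, 47 mm diameter, 14 mm high, in the other compartment of the tray; leave alone
- small_nut: small dark hexagon nut, 24 mm across flats, in the other compartment of the tray; leave alone
- wrench: steel wrench, 200 mm, lying on the bench; leave alone
- screwdriver: screwdriver, 200 mm, lying on the bench; leave alone
- spare_pulley: spare ribbed pulley, 62 mm diameter, 30 mm high, on the bench; leave alone
There are look-alikes about, which are no part of the job. Leave any turquoise look-alike of the nut alone.

How it is judged:
By the outcome, as a careful person would: the job done as asked, in the order asked, and still so for the second after the job is handed in, with the robot touching nothing.
It also fails if it takes over 72 s, if anything falls off the work surface, if the arm or the gripper's body presses on something with over 40 N, if the wrist force passes 120 N, or if a joint passes its speed limit or range.

## Working session

There is one attempt and no reset: what is moved stays moved. The work goes in short steps, Python scripts to look and compute and a tool call to move; the robot and the scene stay as the last step left them, time stands still between calls to the robot, and variables do not carry over. Pictures are saved under pics/ and viewed, about 8 in all and at most 12, crops included, and the job is handed in when it is done.

Besides the shell and the picture viewer there is one more tool, called by a JSON object that holds its "api" and its "payload", one argument or row to a line. jog_arm: Moves the arm, as the interface text tells. Its arguments: {"type":"object","properties":{"steps":{"type":"array","items":{"type":"array","items":{"type":"number"}}},"hand":{"type":"number"}},"required":["steps"]}

```bash
mkdir -p pics; ls
python3 - <<'E'
from plant import *
import cv2,pickle
d={}
for n in("scene","top"):
    f=grab_frame(n);d[n]=f;cv2.imwrite(f"pics/{n}0.png",f["img"][:,:,::-1])
pickle.dump(d,open("f0.pkl","wb"))
print(get_obs())
E
```

```text
pics
{'time_s': 0.1, 'joint_positions': array([-0.97478923,  0.50178026, -0.42683441,  1.55131368,  0.22079304,
        1.13829873, -0.21028139]), 'qvel': array([ 6.97686101e-04, -1.42948916e-03, -1.54007091e-03, -3.59349244e-03,
        4.30814849e-05,  1.26072925e-03,  7.47289309e-04]), 'joint_efforts': array([-1.07629076e-02, -5.70818353e+01, -5.83871797e+00, -2.81744188e+01,
        1.04211172e-02,  5.76348612e-03, -3.92108643e-05]), 'tool_pos': array([212.18501327, 613.78157265, 249.36222112]), 'eef_rot': array([ 1.65596502e-01,  9.86193204e-01, -8.52400247e-04, -1.89040159e-04]), 'contact_force': array([ 0.02276011, -0.93202095,  0.38140893]), 'ft_torque': array([-0.018956  ,  0.01209752,  0.04911111]), 'grip_width': 85.27427198057904}
```

View pics/top0.png

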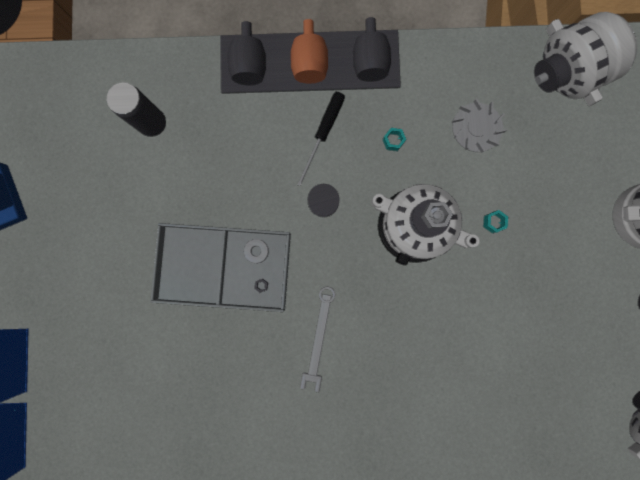

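View pics/scene0.png

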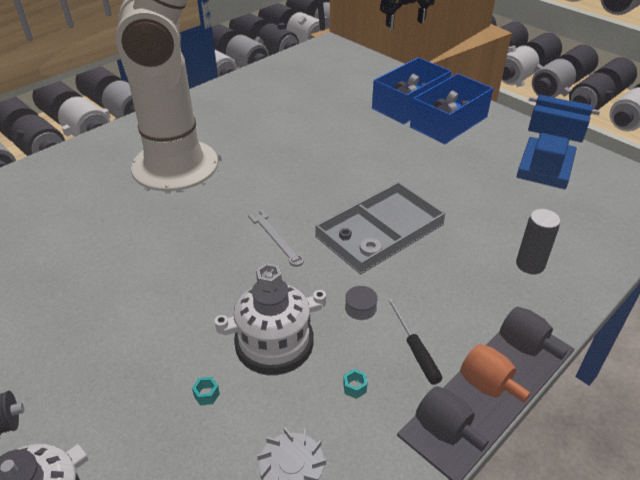

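The top view shows the nut at about (437,214) on the alternator. The tray spans (155–290, 225–308), with the empty compartment on the left, centred near (190,264). Turquoise look-alikes lie at (395,139) and (496,221).

```bash
cat > h.py <<'E'
import numpy as np,cv2,pickle
from scipy.spatial.transform import Rotation as R
def ray(f,p):
    M=R.from_rotvec(np.ravel(f["rvec"])).as_matrix()
    u=cv2.undistortPoints(np.array([[p]],float),f["mtx"],None)[0,0]
    return -M.T@np.ravel(f["tvec"]), M.T@np.array([u[0],u[1],1])
def plane(f,p,z):
    c,d=ray(f,p); return c+d*(z-c[2])/d[2]
def two(f,p,g,q):
    a,b=ray(f,p);c,d=ray(g,q)
    s=np.linalg.lstsq(np.c_[b,-d],c-a,rcond=None)[0]
    return (a+s[0]*b+c+s[1]*d)/2, np.linalg.norm(a+s[0]*b-c-s[1]*d)
def tip(o): 
    x=R.from_quat(o["eef_rot"]).as_matrix(); return x
E
python3 - <<'E'
from h import *
d=pickle.load(open("f0.pkl","rb"));t=d["top"];s=d["scene"]
print("cam",ray(t,(320,240))[0],ray(s,(320,240))[0])
print("nut",plane(t,(437,214),188),plane(s,(267,271),188),two(t,(437,214),s,(267,271)))
for p in((160,225),(290,234),(285,309),(154,300)):print("tray",plane(t,p,35))
for p in((317,233),(361,269),(444,216),(398,186)):print("trayS",plane(s,p,35))
for n,(f,c) in dict(top=(t,(437,214)),sc=(s,(267,271))).items():
    x,y=c;cr=f["img"][y-30:y+30,x-30:x+30,::-1];d[n]=cv2.resize(cr,(480,480),interpolation=2)
cv2.imwrite("pics/nut0.png",np.hstack([d["top"]if not isinstance(d["top"],dict)else 0,d["sc"]]))
o=__import__("plant").get_obs();print(R.from_quat(o["eef_rot"]).as_matrix())
E
```

```text
cam [518.04627843 -15.61296157 858.4956897 ] [1151.87232178 -622.45508476  889.80131495]
nut [ 594.62434283 -191.41296682  188.        ] [ 596.90924389 -195.11285292  188.        ] (array([ 594.64749445, -192.70121488,  184.61283046]), np.float64(1.0745918429411425))
tray [607.21735449 291.86868053  35.        ]
tray [582.70518591  46.52430038  35.        ]
tray [443.16799217  59.24556296  35.        ]
tray [466.90592793 303.38957748  35.        ]
trayS [464.79448674  47.59072642  35.        ]
trayS [603.18590344  34.40739917  35.        ]
trayS [620.58343939 284.88076422  35.        ]
trayS [479.91978459 296.28699449  35.        ]
[[-9.45155525e-01  3.26619968e-01 -6.55169239e-04]
 [ 3.26620613e-01  9.45154144e-01 -1.61865388e-03]
 [ 9.05512413e-05 -1.74387144e-03 -9.99998475e-01]]
```

Run:
```python
import plant
print([k for k in dir(plant) if k[0]!='_'])
```

```text
['Unreachable', 'finger_overhang', 'get_obs', 'grab_frame', 'hand_in']
```

Nut is near (595,-192), top at about 186. I'm moving over with a wrist look at the tray on the way.

{"api": "jog_arm", "payload": {
  "steps": [
    [0.04,-0.08,0.03,0,0,0],
    [0.04,-0.08,0.03,0,0,0],
    [0.04,-0.08,0.03,0,0,0],
    [0.04,-0.08,0.03,0,0,0],
    [0.04,-0.08,0.03,0,0,0],
    [0.04,-0.08,0.03,0,0,0],
    [0.05,-0.08,0.03,0,0,0],
    [0.05,-0.08,0.03,0,0,0]
  ],
  "hand": -1
}}

```text
time_s: 0.77
tool_pos: [339.7, 350.2, 339.2]
eef_rot: [0.157, 0.988, -0.006, -0.007]
contact_force: [1.1, 0.6, 0.4]
grip_width: 85.4
```

{"api": "jog_arm", "payload": {
  "steps": [
    [0.04,-0.08,0,0,0,0],
    [0.04,-0.08,0,0,0,0],
    [0.04,-0.08,0,0,0,0],
    [0.02,-0.04,0,0,0,0],
    [0,0,0,0,0,0],
    [0,0,0,0,0,0],
    [0,0,0,0,0,0],
    [0,0,0,0,0,0]
  ]
}}

```text
time_s: 1.43
tool_pos: [401.6, 223.7, 341.4]
eef_rot: [0.164, 0.986, -0.006, -0.005]
contact_force: [-0.4, 0.2, 0.2]
grip_width: 85.5
```

Run:
```python
from plant import *
import cv2,pickle
f=grab_frame("wrist");o=get_obs();pickle.dump((f,o),open("fw1.pkl","wb"));cv2.imwrite("pics/w1.png",f["img"][:,:,::-1]);print(o["tool_pos"],o["joint_positions"],o["time_s"],finger_overhang)
```

```text
[401.45123791 224.04751215 341.35715351] [-0.34738883  0.0575757  -0.23100249  1.88369958  0.01660143  1.21754998
  0.65732698] 1.4833 19.0
```

View pics/w1.png

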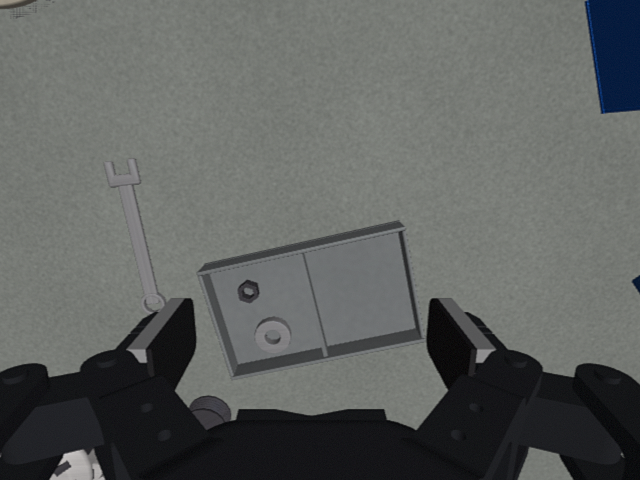

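The wrist view shows the tray rim with corners at about (199,271), (402,222), (422,341) and (233,378). The empty compartment is on the right.

Run:
```python
from h import *
f,o=pickle.load(open("fw1.pkl","rb"))
P=[plane(f,p,35) for p in((199,271),(402,222),(422,341),(233,378))]
print(np.round(P,1),np.mean(P,0),[np.linalg.norm(P[i]-P[i-1]) for i in range(4)])
print("cam",ray(f,(320,240))[0],ray(f,(320,240))[1],ray(f,(0,240))[1]-ray(f,(640,240))[1])
print("empty floor quad",np.mean([plane(f,p,5) for p in((305,253),(402,236),(416,338),(327,354))],0))
```

```text
[[438.6  66.6  35. ]
 [458.4 308.5  35. ]
 [610.5 291.6  35. ]
 [585.3  51.   35. ]] [523.2223013  179.41535951  35.        ] [np.float64(147.52786319490843), np.float64(242.64870697201573), np.float64(153.0726362633886), np.float64(241.9316111061523)]
cam [339.39462202 246.8521118  464.97293076] [ 0.2455272  -0.07418539 -0.96683452] [-0.53697559 -1.56428495  0.02391812]
empty floor quad [545.13252688 238.83253223   5.        ]
```

{"api": "jog_arm", "payload": {
  "steps": [
    [0.04,-0.09,0,0,0,0],
    [0.04,-0.09,0,0,0,0],
    [0.04,-0.09,0,0,0,0],
    [0.04,-0.09,0,0,0,0],
    [0.04,-0.09,0,0,0,0],
    [0.04,-0.09,0,0,0,0],
    [0.04,-0.09,0,0,0,0],
    [0.04,-0.09,0,0,0,0]
  ]
}}

```text
time_s: 2.15
tool_pos: [527.6, -51.0, 341.6]
eef_rot: [0.14, 0.99, -0.003, -0.005]
contact_force: [0.2, 0.1, -0.4]
grip_width: 85.1
```

{"api": "jog_arm", "payload": {
  "steps": [
    [0.04,-0.09,0,0,0,0],
    [0.04,-0.09,0,0,0,0],
    [0.04,-0.09,0,0,0,0],
    [0.04,-0.07,-0.03,0,0,0],
    [0.01,-0.02,-0.03,0,0,0],
    [0,0,0,0,0,0],
    [0,0,0,0,0,0],
    [0,0,0,0,0,0]
  ]
}}

```text
time_s: 2.82
tool_pos: [602.4, -198.4, 313.1]
eef_rot: [0.136, 0.991, -0.003, -0.007]
contact_force: [1.4, 0.6, -0.5]
grip_width: 85.5
```

Run:
```python
from plant import *
import cv2,pickle
f=grab_frame("wrist");o=get_obs();pickle.dump((f,o),open("fw2.pkl","wb"));cv2.imwrite("pics/w2.png",f["img"][:,:,::-1]);print(o["tool_pos"],o["joint_positions"],o["time_s"])
```

```text
[ 602.56830481 -197.59636817  313.44779271] [ 0.17887244  0.39597964  0.12517777  1.52499004 -0.04398065  1.23568141
  1.60890469] 2.8667
```

View pics/w2.png

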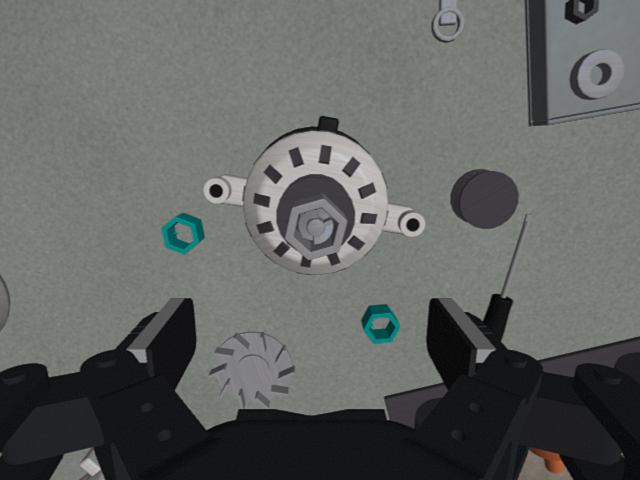

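The nut's hexagon is centred at about (316,228). I'll enlarge it to get the corners.

Run:
```python
from h import *
f,o=pickle.load(open("fw2.pkl","rb"))
c=f["img"][180:276,268:364,::-1]
c=cv2.convertScaleAbs(c,alpha=1.6)
cv2.imwrite("pics/n2.png",cv2.resize(c,(576,576),interpolation=cv2.INTER_CUBIC))
```

```text
(no output)
```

View pics/n2.png

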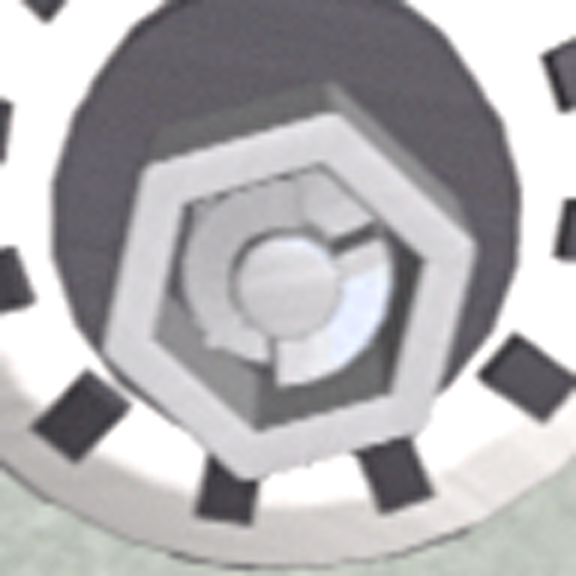

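Run:
```python
from h import *
f,o=pickle.load(open("fw2.pkl","rb"))
P=np.array([plane(f,(268+x/6,180+y/6),186) for x,y in((335,113),(475,243),(430,415),(247,477),(107,345),(150,165))])[:,:2]
c=P.mean(0);v=P-c;print(c,np.linalg.norm(v,axis=1))
a=np.degrees(np.arctan2(v[:,1],v[:,0]));print(a, a%60)
m=R.from_quat(o["eef_rot"]).as_matrix();print("jaw",np.degrees(np.arctan2(m[1,1],m[0,1])),m[:,2],o["tool_pos"])
```

```text
[ 595.42896068 -193.62049177] [20.84065548 21.1397525  20.91927402 21.70658076 21.26593075 21.2090694 ]
[ 151.18746719   90.58030938   33.04002657  -28.56969156  -89.88291405
 -148.94203437] [31.18746719 30.58030938 33.04002657 31.43030844 30.11708595 31.05796563]
jaw 74.45474547601847 [-0.01337157 -0.00288248 -0.99990644] [ 602.56830481 -197.59636817  313.44779271]
```

Nut axis is at (595.4,-193.6), with flats at about 1° mod 60. I'm winding the wrist CCW by 166.5° so it has full clockwise range.

{"api": "jog_arm", "payload": {
  "steps": [
    [-0.002,0.001,0,0,0,0.059],
    [-0.002,0.001,0,0,0,0.059],
    [-0.002,0.001,0,0,0,0.059],
    [-0.002,0.001,0,0,0,0.059],
    [-0.002,0.001,0,0,0,0.059],
    [-0.002,0.001,0,0,0,0.059],
    [-0.002,0.001,0,0,0,0.059],
    [-0.002,0.001,0,0,0,0.059]
  ]
}}

```text
time_s: 3.53
tool_pos: [597.4, -173.3, 322.1]
eef_rot: [-0.359, 0.933, -0.003, -0.001]
contact_force: [0.2, 0.6, 0.6]
grip_width: 85.4
```

{"api": "jog_arm", "payload": {
  "steps": [
    [0,0,0,0,0,0.059],
    [0,0,0,0,0,0.059],
    [0,0,0,0,0,0.059],
    [0,0,0,0,0,0.059],
    [0,0,0,0,0,0.059],
    [0,0,0,0,0,0.059],
    [0,0,0,0,0,0.059],
    [0,0,0,0,0,0.059]
  ]
}}

```text
time_s: 4.2
tool_pos: [594.7, -154.6, 320.1]
eef_rot: [-0.666, 0.745, -0.01, -0.015]
contact_force: [1.1, 3.8, -3.8]
grip_width: 85.6
```

```bash
cat > st.py <<'E'
from h import *
from plant import *
o=get_obs();m=R.from_quat(o["eef_rot"]).as_matrix()
t=np.cross(m[:,2],[0,0,-1])/np.radians(120)
print("jaw",np.round(np.degrees(np.arctan2(m[1,1],m[0,1])),2),"level ax,ay",t[:2].round(4),"pos",o["tool_pos"].round(1),"j",o["joint_positions"].round(2),"F",o["contact_force"].round(1),"T",o["ft_torque"].round(2),"w",round(o["grip_width"],1),o["time_s"])
E
python3 st.py
```

```text
jaw 173.59 level ax,ay [ 0.0162 -0.0041] pos [ 594.7 -154.6  320.1] j [ 1.07  0.86 -1.53  1.55  0.89  1.58  2.57] F [ 1.1  3.8 -3.8] T [ 0.28 -0.06 -0.02] w 85.6 4.2
```

The sign is the opposite: j7 rises with CCW and has reached its limit. I'm going back CW to the jaw angle of 61° (j7 about 1.4), which leaves about 3.9 rad of clockwise range.

{"api": "jog_arm", "payload": {
  "steps": [
    [0,0,0,0,0,-0.05],
    [0,0,0,0,0,-0.058],
    [0,0,0,0,0,-0.058],
    [0,0,0,0,0,-0.058],
    [0,0,0,0,0,-0.058],
    [0,0,0,0,0,-0.058],
    [0,0,0,0,0,-0.058],
    [0,0,0,0,0,-0.058]
  ]
}}

```text
time_s: 4.87
tool_pos: [591.1, -153.2, 301.5]
eef_rot: [-0.237, 0.971, 0.014, -0.016]
contact_force: [-0.1, -0.1, 0.3]
grip_width: 85.4
```

```bash
python3 st.py
```

```text
jaw 117.43 level ax,ay [-0.0095 -0.0182] pos [ 591.1 -153.2  301.5] j [ 1.04  0.76 -1.34  1.54  0.71  1.46  1.71] F [-0.1 -0.1  0.3] T [-0.06 -0.01  0.07] w 85.4 4.8667
```

Jaw at 117.4° with j7=1.71, so I'll use 121°. Centring, levelling and starting the descent.

{"api": "jog_arm", "payload": {
  "steps": [
    [0.003,-0.025,-0.02,-0.003,-0.006,0.01],
    [0.003,-0.025,-0.02,-0.003,-0.006,0.01],
    [0.003,-0.025,-0.02,-0.003,-0.006,0.01],
    [0.002,-0.025,-0.02,0,0,0],
    [0,0,0,0,0,0],
    [0,0,0,0,0,0],
    [0,0,0,0,0,0],
    [0,0,0,0,0,0]
  ]
}}

```text
time_s: 5.53
tool_pos: [595.9, -192.6, 269.6]
eef_rot: [-0.281, 0.96, -0.006, 0.001]
contact_force: [0.1, 0.0, -0.0]
grip_width: 85.6
```

```bash
python3 - <<'E'
from plant import *
import cv2,pickle
f=grab_frame("wrist");o=get_obs();pickle.dump((f,o),open("fw3.pkl","wb"));c=cv2.convertScaleAbs(f["img"][100:420,120:520,::-1],alpha=1.5);cv2.imwrite("pics/w3.png",cv2.resize(c,(750,600)))
E
python3 st.py
```

```text
jaw 122.65 level ax,ay [0.0055 0.0024] pos [ 596.  -192.6  269.7] j [ 1.09  0.79 -1.33  1.58  0.79  1.39  1.82] F [0.3 0.5 0. ] T [ 0.01  0.03 -0.02] w 85.4 5.5833
```

View pics/w3.png

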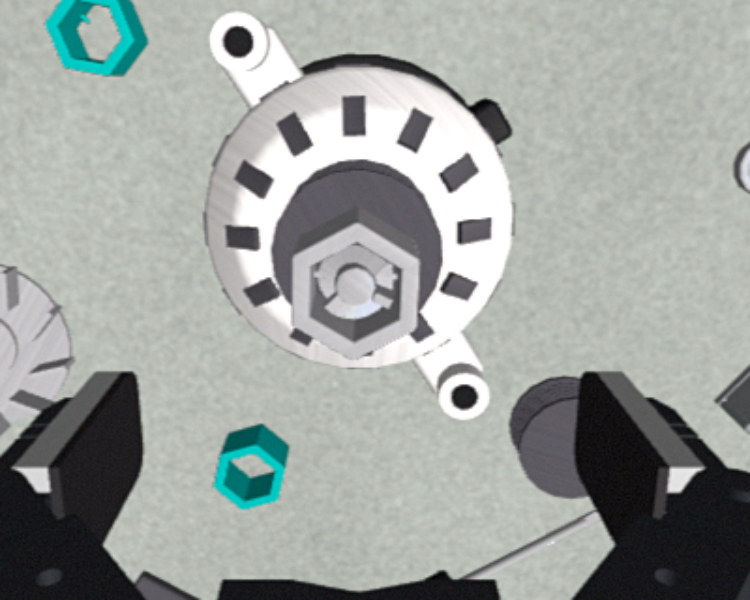

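The jaws line up with the nut's left and right flats (corners at (358,221), (420,258), (416,324), (354,358), (292,322), (296,256) in the crop).

Run:
```python
from h import *
f,o=pickle.load(open("fw3.pkl","rb"))
P=np.array([plane(f,(120+x/1.875,100+y/1.875),186) for x,y in((358,221),(420,258),(416,324),(354,358),(292,322),(296,256))])[:,:2]
c=P.mean(0);v=P-c;print(c,np.linalg.norm(v,axis=1))
a=np.degrees(np.arctan2(v[:,1],v[:,0]));print((a%60).mean())
```

```text
[ 594.74610305 -194.46667609] [21.23595574 21.43872633 20.93035662 21.59045181 21.77098404 20.63268458]
31.173907686230546
```

{"api": "jog_arm", "payload": {
  "steps": [
    [-0.001,-0.002,-0.03,0.002,0.001,-0.006],
    [-0.001,-0.002,-0.04,0.002,0.001,-0.006],
    [0,0,-0.04,0,0,0],
    [0,0,-0.04,0,0,0],
    [0,0,-0.03,0,0,0],
    [0,0,0,0,0,0],
    [0,0,0,0,0,0],
    [0,0,0,0,0,0]
  ]
}}

```text
time_s: 6.25
tool_pos: [593.6, -192.5, 187.8]
eef_rot: [-0.269, 0.963, 0.0, -0.002]
contact_force: [0.1, -0.4, 0.6]
grip_width: 85.3
```

```bash
python3 st.py
```

```text
jaw 121.2 level ax,ay [ 0.0003 -0.0015] pos [ 593.6 -192.5  187.8] j [ 1.07  0.87 -1.26  1.66  0.86  1.28  1.75] F [ 0.1 -0.4  0.6] T [ 0.08  0.02 -0.01] w 85.3 6.25
```

{"api": "jog_arm", "payload": {
  "steps": [
    [0.0015,-0.002,-0.02,0,-0.0015,0],
    [0.001,-0.001,-0.02,0,0,0],
    [0.001,-0.001,0,0,0,0],
    [0,0,0,0,0,0],
    [0,0,0,0,0,0],
    [0,0,0,0,0,0],
    [0,0,0,0,0,0],
    [0,0,0,0,0,0]
  ]
}}

```text
time_s: 6.92
tool_pos: [596.9, -194.3, 172.9]
eef_rot: [-0.269, 0.963, -0.001, 0.002]
contact_force: [0.2, 0.3, 0.6]
grip_width: 85.5
```

```bash
python3 st.py
```

```text
jaw 121.18 level ax,ay [0.0008 0.0023] pos [ 596.9 -194.3  172.9] j [ 1.06  0.88 -1.24  1.67  0.88  1.25  1.74] F [0.2 0.3 0.6] T [ 0.03 -0.05  0.01] w 85.5 6.9167
```

{"api": "jog_arm", "payload": {
  "steps": [
    [-0.003,0,0,0.001,0.002,0],
    [-0.001,0,0,0,0,0],
    [0,0,0,0,0,0],
    [0,0,0,0,0,0],
    [0,0,0,0,0,0],
    [0,0,0,0,0,0],
    [0,0,0,0,0,0],
    [0,0,0,0,0,0]
  ],
  "hand": -0.1
}}

```text
time_s: 7.58
tool_pos: [595.4, -194.4, 173.7]
eef_rot: [-0.269, 0.963, -0.0, 0.001]
contact_force: [0.9, 0.4, 0.4]
grip_width: 47.1
```

```bash
python3 st.py
```

```text
jaw 121.18 level ax,ay [-0.0001  0.0005] pos [ 595.4 -194.4  173.7] j [ 1.06  0.88 -1.24  1.67  0.88  1.26  1.74] F [0.9 0.4 0.4] T [-0.05 -0.02 -0.04] w 47.1 7.5833
```

{"api": "jog_arm", "payload": {
  "steps": [
    [0,0,0,0,0,0],
    [0,0,0,0,0,0],
    [0,0,0,0,0,0],
    [0,0,0,0,0,0],
    [0,0,0,0,0,0],
    [0,0,0,0,0,0],
    [0,0,0,0,0,0],
    [0,0,0,0,0,0]
  ],
  "hand": 1
}}

```text
time_s: 8.25
tool_pos: [595.6, -194.5, 174.0]
eef_rot: [-0.269, 0.963, -0.0, 0.001]
contact_force: [-0.3, 0.5, 0.8]
grip_width: 37.1
```

```bash
python3 st.py
```

```text
jaw 121.18 level ax,ay [0.0001 0.0007] pos [ 595.6 -194.5  174. ] j [ 1.06  0.88 -1.24  1.67  0.88  1.26  1.74] F [-0.3  0.5  0.8] T [-0.06  0.06  0.02] w 37.1 8.25
```

Gripped at 37 mm with almost no side load. Turning clockwise gently, rising with the thread.

{"api": "jog_arm", "payload": {
  "steps": [
    [0,0,0.0004,0,0,-0.024],
    [0,0,0.0004,0,0,-0.024],
    [0,0,0.0004,0,0,-0.024],
    [0,0,0.0004,0,0,-0.024],
    [0,0,0.0004,0,0,-0.024],
    [0,0,0.0004,0,0,-0.024],
    [0,0,0.0004,0,0,-0.024],
    [0,0,0.0004,0,0,-0.024]
  ]
}}

```text
time_s: 8.92
tool_pos: [597.1, -194.0, 175.1]
eef_rot: [-0.063, 0.998, -0.0, 0.003]
contact_force: [0.4, -1.8, -1.3]
grip_width: 37.0
```

```bash
python3 st.py
```

```text
jaw 97.22 level ax,ay [-0.0001  0.0025] pos [ 597.1 -194.   175.1] j [ 1.03  0.83 -1.17  1.66  0.81  1.21  1.37] F [ 0.4 -1.8 -1.3] T [-0.14 -0.08  0.06] w 37.0 8.9167
```

{"api": "jog_arm", "payload": {
  "steps": [
    [-0.001,0,0.0006,0,0.001,-0.024],
    [-0.001,0,0.0005,0,0.001,-0.024],
    [-0.001,0,0.0005,0,0,-0.024],
    [-0.0005,0,0.0005,0,0,-0.024],
    [-0.0005,0,0.0004,0,0,-0.024],
    [-0.0005,0,0.0004,0,0,-0.024],
    [0,0,0.0004,0,0,-0.024],
    [0,0,0.0004,0,0,-0.024]
  ]
}}

```text
time_s: 9.58
tool_pos: [597.5, -194.8, 176.2]
eef_rot: [0.148, 0.989, -0.0, 0.003]
contact_force: [-0.4, -0.9, 1.3]
grip_width: 36.9
```

```bash
python3 st.py
```

```text
jaw 73.02 level ax,ay [0.0009 0.0028] pos [ 597.5 -194.8  176.2] j [ 1.    0.78 -1.09  1.66  0.75  1.17  0.99] F [-0.4 -0.9  1.3] T [-0.06  0.08  0.04] w 36.9 9.5833
```

{"api": "jog_arm", "payload": {
  "steps": [
    [-0.002,0,0.0007,0,0.001,-0.024],
    [-0.002,0,0.0007,0,0.001,-0.024],
    [-0.001,0,0.0006,0,0.001,-0.024],
    [-0.001,0,0.0005,0,0.001,-0.024],
    [-0.001,0,0.0005,0,0,-0.024],
    [-0.001,0,0.0005,0,0,-0.024],
    [-0.001,0,0.0004,0,0,-0.024],
    [0,0,0.0004,0,0,-0.024]
  ]
}}

```text
time_s: 10.25
tool_pos: [596.7, -195.3, 177.9]
eef_rot: [0.352, 0.936, -0.001, 0.002]
contact_force: [0.0, 0.1, 0.2]
grip_width: 37.1
```

```bash
python3 st.py
```

```text
jaw 48.83 level ax,ay [0.0014 0.0015] pos [ 596.7 -195.3  177.9] j [ 0.96  0.73 -1.01  1.66  0.67  1.13  0.62] F [0.  0.1 0.2] T [-0.08  0.02 -0.  ] w 37.1 10.25
```

Run:
```python
from plant import *
import cv2
f=grab_frame("wrist");c=cv2.convertScaleAbs(f["img"][150:450,160:480,::-1],alpha=1.5);cv2.imwrite("pics/w4.png",cv2.resize(c,(640,600)))
```

```text
(no output)
```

View pics/w4.png

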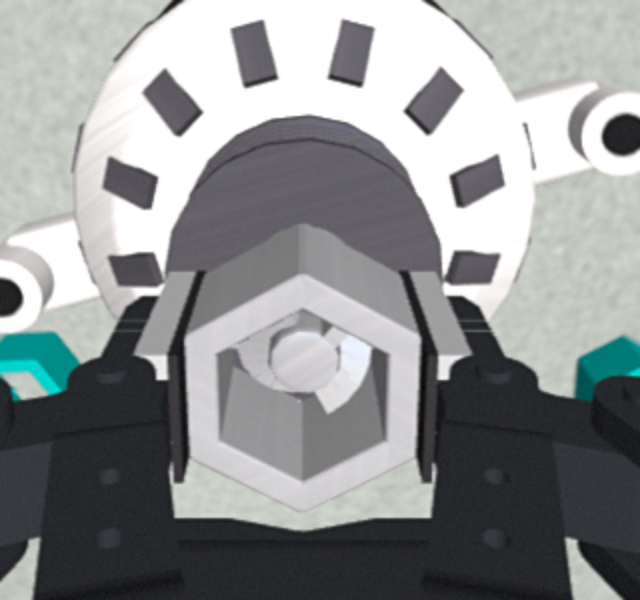

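The nut is held squarely by two flats at the middle of the crop and is turning with the jaws. Continuing.

{"api": "jog_arm", "payload": {
  "steps": [
    [-0.001,0.001,0.0005,0.001,0.001,-0.024],
    [-0.001,0.001,0.0005,0.001,0.001,-0.024],
    [-0.001,0,0.0005,0,0,-0.024],
    [-0.001,0,0.0005,0,0,-0.024],
    [-0.001,0,0.0005,0,0,-0.024],
    [-0.001,0,0.0005,0,0,-0.024],
    [-0.001,0,0.0004,0,0,-0.024],
    [-0.001,0,0.0004,0,0,-0.024]
  ]
}}

```text
time_s: 10.97
tool_pos: [594.6, -193.9, 178.5]
eef_rot: [0.536, 0.845, 0.002, 0.0]
contact_force: [3.2, 0.0, -0.9]
grip_width: 37.3
```

```bash
python3 st.py
```

```text
jaw 25.24 level ax,ay [-0.0011  0.001 ] pos [ 594.6 -193.9  178.5] j [ 0.91  0.68 -0.92  1.67  0.6   1.1   0.26] F [ 3.2  0.  -0.9] T [-0.02 -0.49 -0.03] w 37.3 10.9667
```

{"api": "jog_arm", "payload": {
  "steps": [
    [0.0005,-0.001,0.001,-0.001,0.001,-0.024],
    [0.0005,0,0.001,0,0,-0.024],
    [0,0,0.0007,0,0,-0.024],
    [0,0,0.0005,0,0,-0.024],
    [0,0,0.0005,0,0,0],
    [0,0,0.001,0,0,0],
    [0,0,0.0025,0,0,0],
    [0,0,0.0025,0,0,0]
  ]
}}

```text
time_s: 11.63
tool_pos: [594.8, -193.6, 179.8]
eef_rot: [0.617, 0.787, 0.001, -0.001]
contact_force: [4.0, -1.0, -9.4]
grip_width: 37.0
```

```bash
python3 st.py
```

```text
jaw 13.82 level ax,ay [-0.0007 -0.0001] pos [ 594.8 -193.6  179.8] j [ 0.89  0.66 -0.88  1.67  0.56  1.09  0.08] F [ 4.  -1.  -9.4] T [-0.18 -0.84  0.04] w 37.0 11.6333
```

Not free at 1.87 rad (pull of 9 N resisted). Continuing with 0.25 rad and a test pull each time.

{"api": "jog_arm", "payload": {
  "steps": [
    [0.002,0,0,0,0,-0.024],
    [0.001,0,0.0003,0,0,-0.024],
    [0.0005,0,0.0004,0,0,-0.024],
    [0,0,0.0004,0,0,-0.024],
    [0,0,0.0004,0,0,-0.024],
    [0,0,0.001,0,0,0],
    [0,0,0.0025,0,0,0],
    [0,0,0.0025,0,0,0]
  ]
}}

```text
time_s: 12.3
tool_pos: [595.2, -193.2, 180.8]
eef_rot: [0.711, 0.703, 0.001, -0.002]
contact_force: [5.0, -1.5, -13.4]
grip_width: 37.2
```

```bash
python3 st.py
```

```text
jaw -0.62 level ax,ay [-0.0024 -0.0008] pos [ 595.2 -193.2  180.8] j [ 0.86  0.64 -0.83  1.66  0.52  1.07 -0.14] F [  5.   -1.5 -13.4] T [-0.28 -1.02  0.01] w 37.2 12.3
```

{"api": "jog_arm", "payload": {
  "steps": [
    [0.002,-0.001,-0.0005,-0.001,0,-0.024],
    [0.001,0,0.0003,-0.001,0,-0.024],
    [0.001,0,0.0004,0,0,-0.024],
    [0,0,0.0004,0,0,-0.024],
    [0,0,0.0004,0,0,-0.024],
    [0,0,0.001,0,0,0],
    [0,0,0.002,0,0,0],
    [0,0,0.002,0,0,0]
  ]
}}

```text
time_s: 12.97
tool_pos: [595.5, -193.1, 181.6]
eef_rot: [0.793, 0.61, -0.0, -0.003]
contact_force: [5.8, -1.3, -12.0]
grip_width: 36.7
```

```bash
python3 st.py
```

```text
jaw -14.86 level ax,ay [-0.0023 -0.0021] pos [ 595.5 -193.1  181.6] j [ 0.82  0.62 -0.77  1.66  0.48  1.06 -0.36] F [  5.8  -1.3 -12. ] T [-0.29 -1.01 -0.01] w 36.7 12.9667
```

{"api": "jog_arm", "payload": {
  "steps": [
    [0.003,-0.001,-0.0005,-0.001,-0.001,-0.024],
    [0.002,-0.001,0.0003,-0.001,-0.001,-0.024],
    [0.001,0,0.0004,0,0,-0.024],
    [0,0,0.0004,0,0,-0.024],
    [0,0,0.0004,0,0,-0.024],
    [0,0,0.001,0,0,0],
    [0,0,0.002,0,0,0],
    [0,0,0.002,0,0,0]
  ]
}}

```text
time_s: 13.63
tool_pos: [595.9, -192.9, 182.8]
eef_rot: [0.861, 0.508, -0.001, -0.003]
contact_force: [4.4, -2.5, -11.5]
grip_width: 37.1
```

```bash
python3 st.py
```

```text
jaw -28.94 level ax,ay [-0.0022 -0.0022] pos [ 595.9 -192.9  182.8] j [ 0.78  0.6  -0.72  1.66  0.44  1.05 -0.58] F [  4.4  -2.5 -11.5] T [-0.31 -0.8  -0.03] w 37.1 13.6333
```

{"api": "jog_arm", "payload": {
  "steps": [
    [0.002,-0.002,-0.0005,-0.001,-0.001,-0.024],
    [0.001,-0.001,0.0003,-0.001,-0.001,-0.024],
    [0.001,0,0.0004,0,0,-0.024],
    [0,0,0.0004,0,0,-0.024],
    [0,0,0.0004,0,0,-0.024],
    [0,0,0.001,0,0,0],
    [0,0,0.002,0,0,0],
    [0,0,0.002,0,0,0]
  ]
}}

```text
time_s: 14.3
tool_pos: [596.5, -191.5, 189.5]
eef_rot: [0.917, 0.399, -0.001, -0.002]
contact_force: [0.8, -0.7, -1.5]
grip_width: 37.1
```

```bash
python3 st.py
```

```text
jaw -43.02 level ax,ay [-0.0016 -0.0015] pos [ 596.5 -191.5  189.5] j [ 0.75  0.58 -0.67  1.66  0.4   1.05 -0.79] F [ 0.8 -0.7 -1.5] T [-0.03 -0.02 -0.  ] w 37.1 14.3
```

It's free at about 2.87 rad: it rose to 189.5 with only the nut's weight. Lifting straight up.

{"api": "jog_arm", "payload": {
  "steps": [
    [0,0,0.01,0,0,0],
    [0,0,0.015,0,0,0],
    [0,0,0.02,0,0,0],
    [0,0,0.025,0,0,0],
    [0,0,0.03,0,0,0],
    [0,0,0.03,0,0,0],
    [0,0,0.03,0,0,0],
    [0,0,0.02,0,0,0]
  ]
}}

```text
time_s: 14.97
tool_pos: [595.9, -190.0, 269.3]
eef_rot: [0.916, 0.401, -0.001, -0.003]
contact_force: [-0.0, 0.1, -2.0]
grip_width: 37.0
```

```bash
python3 st.py
```

```text
jaw -42.68 level ax,ay [-0.0024 -0.0019] pos [ 595.9 -190.   269.3] j [ 0.78  0.5  -0.71  1.58  0.34  1.19 -0.74] F [-0.   0.1 -2. ] T [-0.03 -0.02  0.03] w 37.0 14.9667
```

{"api": "jog_arm", "payload": {
  "steps": [
    [-0.01,0.05,0,-0.001,-0.001,0.02],
    [-0.014,0.09,0,-0.001,-0.001,0.02],
    [-0.014,0.09,0,0,0,0.02],
    [-0.014,0.09,0,0,0,0.02],
    [-0.014,0.09,0,0,0,0.02],
    [-0.014,0.09,0,0,0,0.02],
    [-0.014,0.09,0,0,0,0.02],
    [-0.014,0.09,0,0,0,0.02]
  ]
}}

```text
time_s: 15.63
tool_pos: [552.1, 79.2, 278.1]
eef_rot: [0.837, 0.547, 0.004, 0.007]
contact_force: [1.1, 1.6, -1.0]
grip_width: 37.3
```

```bash
python3 st.py
```

```text
jaw -23.72 level ax,ay [0.0036 0.0067] pos [552.1  79.2 278.1] j [ 0.5   0.39 -0.87  1.76  0.34  1.14 -0.9 ] F [ 1.1  1.6 -1. ] T [ 0.05 -0.07  0.02] w 37.3 15.6333
```

Remaining: dx −21, dy +159 and yaw +18°; starting to descend.

{"api": "jog_arm", "payload": {
  "steps": [
    [-0.01,0.08,0,0.001,0.002,0.025],
    [-0.01,0.08,0,0.001,0.002,0.025],
    [-0.01,0.08,0,0.001,0.002,0.025],
    [-0.01,0.08,-0.02,0,0,0.025],
    [-0.01,0.06,-0.04,0,0,0.025],
    [0,0,-0.06,0,0,0.025],
    [0,0,-0.06,0,0,0],
    [0,0,0,0,0,0]
  ]
}}

```text
time_s: 16.3
tool_pos: [524.7, 255.8, 213.6]
eef_rot: [0.727, 0.686, 0.008, 0.001]
contact_force: [-0.8, -0.6, -2.4]
grip_width: 37.2
```

{"api": "jog_arm", "payload": {
  "steps": [
    [0,0,0,0,0,0],
    [0,0,0,0,0,0],
    [0,0,0,0,0,0],
    [0,0,0,0,0,0],
    [0,0,0,0,0,0],
    [0,0,0,0,0,0],
    [0,0,0,0,0,0],
    [0,0,0,0,0,0]
  ]
}}

```text
time_s: 16.97
tool_pos: [528.3, 254.9, 220.8]
eef_rot: [0.729, 0.684, 0.011, 0.004]
contact_force: [-0.6, 0.6, -1.9]
grip_width: 37.3
```

```bash
python3 st.py;  python3 - <<'E'
from plant import *
import cv2,pickle
f=grab_frame("scene");g=grab_frame("wrist");o=get_obs();pickle.dump((f,g,o),open("fs5.pkl","wb"))
a=cv2.resize(cv2.convertScaleAbs(f["img"][100:240,330:470,::-1],alpha=1.7),(560,560),interpolation=2)
b=cv2.resize(cv2.convertScaleAbs(g["img"][:,:,::-1],alpha=1.5),(240,180))
b=cv2.copyMakeBorder(b,0,380,0,0,0)
cv2.imwrite("pics/s5.png",cv2.hconcat([a,b]))
E
```

```text
jaw -3.64 level ax,ay [-0.0048  0.0101] pos [528.3 254.9 220.8] j [ 0.19  0.53 -0.92  1.75  0.49  1.07 -0.96] F [-0.6  0.6 -1.9] T [-0.02 -0.04 -0.02] w 37.3 16.9667
```

View pics/s5.png

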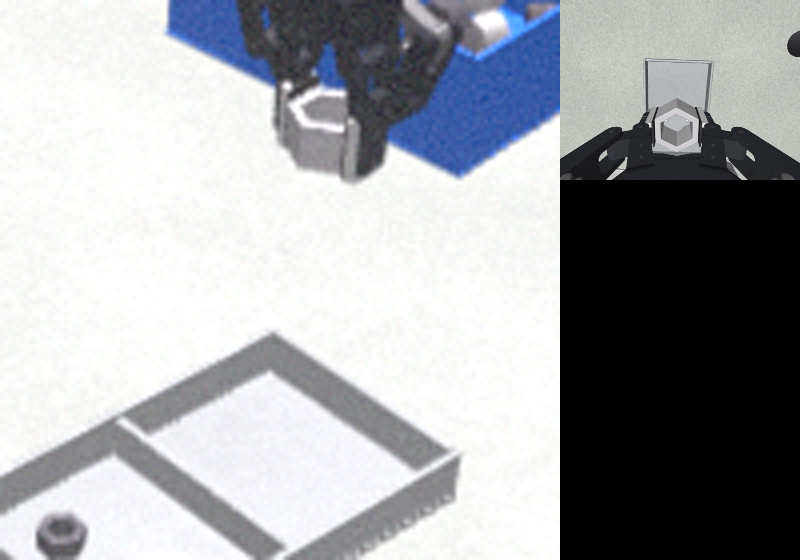

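The nut is held with the fingertips about level with its underside, and the empty compartment is just below (scene and wrist views). Descending.

{"api": "jog_arm", "payload": {
  "steps": [
    [0.002,-0.015,-0.03,-0.003,0.005,0],
    [0.002,-0.015,-0.06,-0.002,0.005,0],
    [0.002,-0.012,-0.06,0,0,0],
    [0,0,-0.06,0,0,0],
    [0,0,-0.06,0,0,0],
    [0,0,-0.05,0,0,0],
    [0,0,-0.02,0,0,0],
    [0,0,0,0,0,0]
  ]
}}

```text
time_s: 17.73
tool_pos: [530.4, 233.3, 74.4]
eef_rot: [0.73, 0.684, -0.003, 0.0]
contact_force: [-0.5, 0.2, -2.1]
grip_width: 37.2
```

{"api": "jog_arm", "payload": {
  "steps": [
    [0,0,0,0,0,0],
    [0,0,0,0,0,0],
    [0,0,0,0,0,0],
    [0,0,0,0,0,0],
    [0,0,0,0,0,0],
    [0,0,0,0,0,0],
    [0,0,0,0,0,0],
    [0,0,0,0,0,0]
  ]
}}

```text
time_s: 18.4
tool_pos: [533.5, 234.8, 79.2]
eef_rot: [0.73, 0.684, 0.0, 0.002]
contact_force: [0.0, 0.2, -1.4]
grip_width: 37.5
```

```bash
python3 st.py
```

```text
jaw -3.71 level ax,ay [0.001  0.0013] pos [533.5 234.8  79.2] j [ 0.12  0.71 -0.78  1.83  0.65  0.87 -1.05] F [ 0.   0.2 -1.4] T [ 0.01 -0.04  0.02] w 37.5 18.4
```

{"api": "jog_arm", "payload": {
  "steps": [
    [0,0.002,-0.03,0.001,0.001,0],
    [0,0.002,-0.04,0,0,0],
    [0,0.001,-0.03,0,0,0],
    [0,0,-0.02,0,0,0],
    [0,0,-0.01,0,0,0],
    [0,0,0,0,0,0],
    [0,0,0,0,0,0],
    [0,0,0,0,0,0]
  ]
}}

```text
time_s: 19.07
tool_pos: [534.0, 237.0, 23.1]
eef_rot: [0.73, 0.684, -0.0, 0.002]
contact_force: [-1.1, -1.4, 3.0]
grip_width: 37.0
```

```bash
python3 st.py
```

```text
jaw -3.7 level ax,ay [0.0014 0.0008] pos [534.  237.   23.1] j [ 0.07  0.79 -0.72  1.84  0.73  0.79 -1.1 ] F [-1.1 -1.4  3. ] T [-0.25  0.26 -0.01] w 37.0 19.0667
```

{"api": "jog_arm", "payload": {
  "steps": [
    [0,0,-0.001,0.001,0.001,0],
    [0,0,-0.001,0,0,0],
    [0,0,-0.001,0,0,0],
    [0,0,-0.001,0,0,0],
    [0,0,-0.001,0,0,0],
    [0,0,-0.001,0,0,0],
    [0,0,-0.001,0,0,0],
    [0,0,-0.001,0,0,0]
  ]
}}

```text
time_s: 19.73
tool_pos: [534.0, 237.1, 23.1]
eef_rot: [0.729, 0.684, -0.002, 0.002]
contact_force: [-2.7, -2.4, 8.0]
grip_width: 36.9
```

```bash
python3 st.py
```

```text
jaw -3.63 level ax,ay [0.0031 0.0001] pos [534.  237.1  23.1] j [ 0.07  0.79 -0.72  1.84  0.73  0.79 -1.1 ] F [-2.7 -2.4  8. ] T [-0.44  0.53  0.  ] w 36.9 19.7333
```

Run:
```python
from plant import *
import cv2,pickle
f,g,o=pickle.load(open("fs5.pkl","rb"));n=grab_frame("scene");pickle.dump((n,get_obs()),open("fs6.pkl","wb"))
from h import *
r=lambda im:cv2.resize(cv2.convertScaleAbs(im[:,:,::-1],alpha=1.8),(400,480),interpolation=2)
M=R.from_rotvec(np.ravel(n["rvec"]))
p=cv2.projectPoints(np.array([[534.,237,15]]),n["rvec"],n["tvec"],n["mtx"],None)[0][0,0].astype(int);print(p)
a=f["img"][108:156,390:430];b=n["img"][p[1]-26:p[1]+22,p[0]-20:p[0]+20]
cv2.imwrite("pics/s6.png",cv2.hconcat([r(a),r(b)]))
```

```text
[398 214]
```

View pics/s6.png

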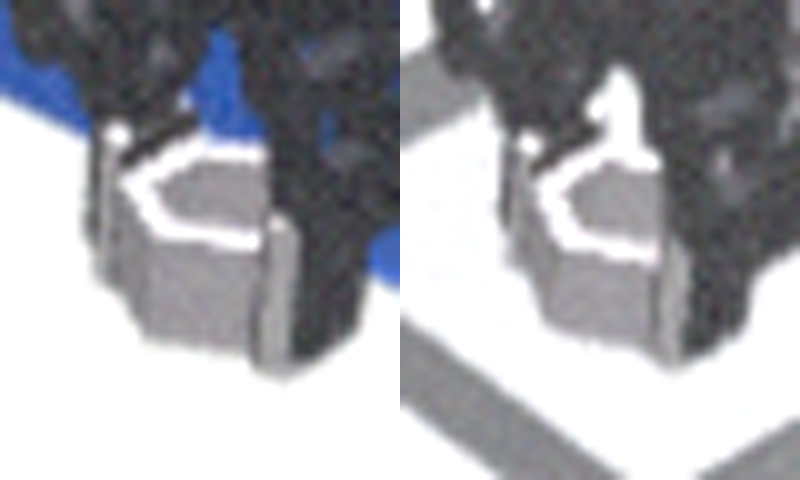

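Comparing the two crops, the fingertips end about 4.5 mm below the nut's underside and are now on the tray floor. So I'll ease the grip open in tiny steps so the nut slides down between the pads rather than being let go.

{"api": "jog_arm", "payload": {
  "steps": [
    [0,0,0,0,0,0],
    [0,0,0,0,0,0],
    [0,0,0,0,0,0],
    [0,0,0,0,0,0],
    [0,0,0,0,0,0],
    [0,0,0,0,0,0],
    [0,0,0,0,0,0],
    [0,0,0,0,0,0]
  ],
  "hand": 0.13
}}

```text
time_s: 20.45
tool_pos: [534.0, 237.1, 23.0]
eef_rot: [0.729, 0.684, -0.003, 0.003]
contact_force: [-0.5, -0.3, 4.7]
grip_width: 37.4
```

{"api": "jog_arm", "payload": {
  "steps": [
    [0,0,0,0,0,0],
    [0,0,0,0,0,0],
    [0,0,0,0,0,0],
    [0,0,0,0,0,0],
    [0,0,0,0,0,0],
    [0,0,0,0,0,0],
    [0,0,0,0,0,0],
    [0,0,0,0,0,0]
  ],
  "hand": 0.12
}}

```text
time_s: 21.12
tool_pos: [534.0, 237.1, 23.0]
eef_rot: [0.729, 0.684, -0.003, 0.003]
contact_force: [-0.9, -0.8, 3.3]
grip_width: 37.6
```

{"api": "jog_arm", "payload": {
  "steps": [
    [0,0,0,0,0,0],
    [0,0,0,0,0,0],
    [0,0,0,0,0,0],
    [0,0,0,0,0,0],
    [0,0,0,0,0,0],
    [0,0,0,0,0,0],
    [0,0,0,0,0,0],
    [0,0,0,0,0,0]
  ],
  "hand": 0.11
}}

```text
time_s: 21.78
tool_pos: [534.0, 237.1, 22.9]
eef_rot: [0.729, 0.684, -0.003, 0.003]
contact_force: [-1.1, -0.6, 4.8]
grip_width: 37.8
```

```bash
python3 st.py;python3 - <<'E'
from plant import *
import cv2,pickle
n=grab_frame("scene");b=n["img"][188:236,378:418]
w=grab_frame("wrist")["img"][200:392,240:400]
r=lambda im:cv2.resize(cv2.convertScaleAbs(im[:,:,::-1],alpha=1.8),(400,480),interpolation=2)
cv2.imwrite("pics/s7.png",cv2.hconcat([r(b),r(w)]))
E
```

```text
jaw -3.63 level ax,ay [ 0.0036 -0.0001] pos [534.  237.1  22.9] j [ 0.06  0.79 -0.71  1.84  0.73  0.79 -1.1 ] F [-1.1 -0.6  4.8] T [-0.26  0.23  0.02] w 37.8 21.7833
```

View pics/s7.png

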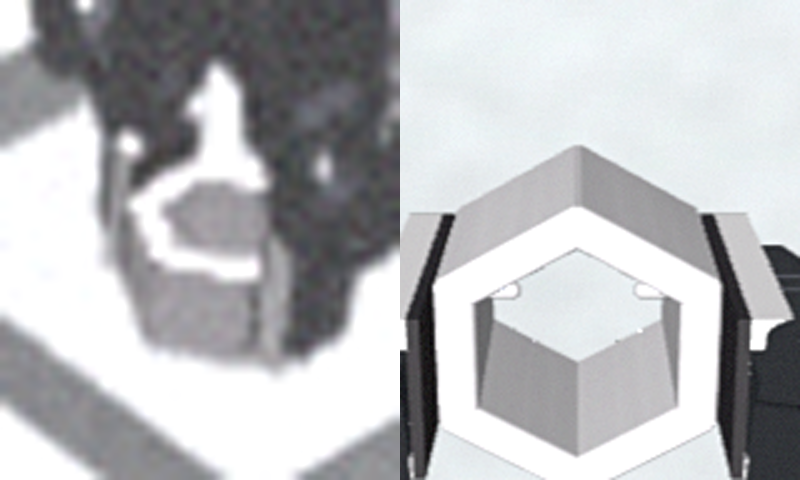

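The nut has slid about 5 mm down (its lower corner moved from y=325 to y=347) and sits flat on the floor, level with the tips. Opening to about 53 mm and withdrawing straight up.

{"api": "jog_arm", "payload": {
  "steps": [
    [0,0,0.001,0,0,0],
    [0,0,0.001,0,0,0],
    [0,0,0,0,0,0],
    [0,0,0,0,0,0],
    [0,0,0,0,0,0],
    [0,0,0,0,0,0],
    [0,0,0,0,0,0],
    [0,0,0,0,0,0]
  ],
  "hand": -0.25
}}

```text
time_s: 22.55
tool_pos: [533.4, 237.5, 22.2]
eef_rot: [0.729, 0.685, -0.003, 0.002]
contact_force: [0.7, -0.5, -0.4]
grip_width: 53.8
```

{"api": "jog_arm", "payload": {
  "steps": [
    [0,0,0.01,0,0,0],
    [0,0,0.02,0,0,0],
    [0,0,0.03,0,0,0],
    [0,0,0.05,0,0,0],
    [0,0,0.06,0,0,0],
    [0,0,0.07,0,0,0],
    [0,0,0.07,0,0,0],
    [0,0,0.05,0,0,0]
  ]
}}

```text
time_s: 23.22
tool_pos: [528.9, 236.4, 172.7]
eef_rot: [0.728, 0.686, -0.006, -0.0]
contact_force: [0.6, -0.2, 0.7]
grip_width: 53.4
```

{"api": "jog_arm", "payload": {
  "steps": [
    [0,0,0.02,0,0,0],
    [0,0,0,0,0,0],
    [0,0,0,0,0,0],
    [0,0,0,0,0,0],
    [0,0,0,0,0,0],
    [0,0,0,0,0,0],
    [0,0,0,0,0,0],
    [0,0,0,0,0,0]
  ]
}}

```text
time_s: 23.88
tool_pos: [529.0, 236.6, 184.0]
eef_rot: [0.728, 0.686, -0.005, 0.001]
contact_force: [-0.2, -0.3, 0.0]
grip_width: 53.3
```

```bash
python3 st.py;python3 - <<'E'
from plant import *
import cv2
cv2.imwrite("pics/s8.png",cv2.convertScaleAbs(grab_frame("scene")["img"][:,:,::-1],alpha=1.3))
E
```

```text
jaw -3.41 level ax,ay [ 0.004  -0.0027] pos [529.  236.6 184. ] j [ 0.19  0.58 -0.89  1.78  0.52  1.05 -0.95] F [-0.2 -0.3  0. ] T [-0.04  0.03  0.01] w 53.3 23.8833
```

View pics/s8.png

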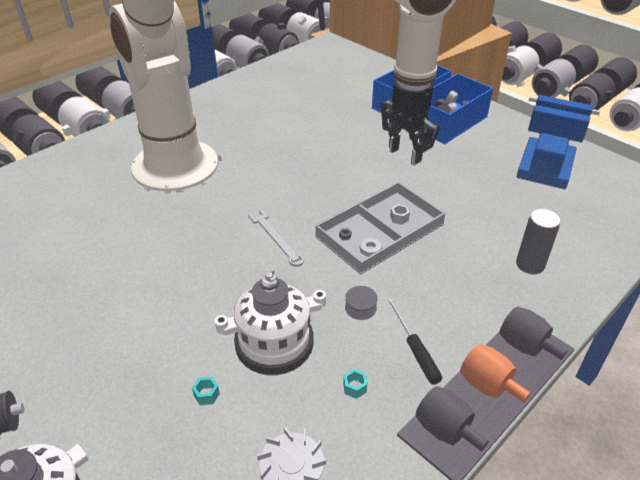

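The nut lies flat in the empty compartment at (400,213), the shaft is bare at (270,278), everything else is where it was, and the gripper is clear.

```bash
python3 -c "
from plant import *
print(hand_in())"
```

```text
the job is handed in; nothing more can be done
None
```

The nut is off the shaft and lying flat in the empty compartment of the tray, and the job is handed in at about 24 s on the robot's clock. `hand_in()` gives no verdict.

- **Unscrewing:** I turned the nut clockwise in one grip, letting it rise with the thread. From about 1.9 rad I made a test pull of roughly 9–13 N every 0.25 rad. It came free at about 2.87 rad, and I lifted it straight off with no further turning. Forces stayed under about 15 N at every reading.
- **Placing:** The fingertips ended about 4.5 mm below the nut's underside, so they met the tray floor first. I eased the grip open in small steps, and a picture then showed the nut about 5 mm lower and flat on the floor. Those last few millimetres were a slide between the pads; the pictures don't show whether it slid slowly or all at once.
- **Final check:** The last scene picture shows the nut flat in the right compartment and the shaft bare. Tray parts, wrench, screwdriver, spare pulley and turquoise look-alikes look unmoved by eye. The gripper is clear, with contact force about 0.
- **What went wrong:** I first wound the wrist the wrong way above the nut, and joint 7 reached its range limit (2.57). The arm held there and I turned it back; nothing was touched. The first tray positions from the top and scene cameras disagreed by about 17 mm, so I used the wrist view instead.

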